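Weed out the slack spring clamps and clamp the glue-up with the firm one

TASK

The two slats in the gluing block are glued and need a clamp, but of the three look-alike spring clamps on the plywood rack two have gone slack. Squeeze the handles of the clamps to feel which one is still firm, without squeezing so hard that the old plastic grips crack; put both slack clamps into the grey scrap bin, and clip the firm one, pushed right down, over the middle of the slats so that it pulls the joint shut. Do not let go of a slack one on the glued work or push hard on it, and leave the other things on the bench standing where they are.

Things in the scene. Friction and masses are not known exactly. Their poses are not given: they have to be found in the camera images.
- clamp_1: Small spring clamp, blue steel, black plastic grip ends and jaw pads, 65 g, clipped over the rack, handles up. Origin: pivot pin; z up, x: line in which handles close and jaws open, y along the pin. Grip ends: bars 14 mm thick, 22 mm long (y), middles 45 mm above the pin and 21 mm to either side, 56 mm over all while the jaws hold 14 mm. Jaw pads 25 to 45 mm below the pin.
- clamp_2: Spring clamp, looks and sizes as clamp_1; which is firm cannot be seen. Squeezing the grips from 56 to 40 mm opens the jaws from 14 to 26 mm; handles stop at 33 mm. At 40 mm a firm clamp pushes back with about 18 N on a finger (10 N to start opening), a slack one 7 N (4 N to start); both slack ones feel alike. The plastic grips crack at 30 N on a finger.
- clamp_3: Spring clamp, looks and sizes as clamp_1, behaves as told at clamp_2. The frame of each clamp belongs to its half on the -x side: it leans by half the opening angle (0.2 rad when the grips stand at 40 mm). Let go in the air, the jaws shut and the handles spread to about 72 mm.
- rack_top (a point): Middle of the top edge of the clamp rack, an upright plywood board 14 mm thick, 220 mm long (along this point's y), 78 mm high, on two low wooden feet, screwed down. The three clamps sit on it about 70 mm apart, their pins 8 mm above this edge, their axes parallel to this point's.
- joint_top (a point): Top middle of the glued-up work, 100 mm up: a pale 8 mm and a dark 6 mm slat, 150 mm long along this point's y, on edge in a wooden block (87 x 160 mm, 30 mm high, screwed down). Origin: centre of the 14 mm pair when shut (x -7 to +7 mm, dark slat on the -x side). While the joint gapes the dark slat's top stands out to x = -11.5 mm. A clamp pushed right down has its pin 8 mm above this point.
- slat (a joint): Angle (rad) by which the dark slat leans away from the pale one about its foot, 80 mm below its top: 0.056 at the start (4.5 mm gap at the top), 0 when shut. It springs open: at the height of a clamp's jaw pads it takes 6 N to move and 8 N to shut; a firm clamp grips with about 12 N at its pads, a slack one with at most 5 N.
- bin_floor (a point): Middle of the inner floor of the grey plastic scrap bin, 3 mm above the table: open at the top, 190 mm along this point's x, 160 mm along its y, walls 3 mm thick and 60 mm high, screwed down. z up.
- glue_bottle: White glue bottle with a red spout, 126 mm high, 38 mm wide, standing loose near the work. Origin: centre of its foot.
- spool_natural: Natural thread spool, 38 mm wide, 36 mm high, loose at the back. Origin: centre of its foot.
- spool_rust: Rust-red thread spool, 34 mm wide, 32 mm high, loose at the back. Origin: centre of its foot.
There are look-alikes about, which are no part of the job. Leave any orange look-alike of the clamp_3 alone.

How it is judged:
At the end, for the whole second after the job is handed in: Firm clamp at rest on the slats: pin within 30 mm of their middle lengthwise, 8 mm of their mid plane, at most 13 mm above their top, upright and square within 0.25 rad, released; joint shut to 0.015 rad; both slack clamps at rest inside the bin, pins below 65 mm (value of joint slat below 0.015 rad and ((y of clamp_1 in the frame of joint_top between -0.03 and 0.03 m and x of clamp_1 in the frame of joint_top between -0.008 and 0.008 m and z of clamp_1 in the frame of joint_top below 0.013 m and angle between clamp_1's own z axis and vertical below 0.25 rad and angle between the y axis of clamp_1 and the y axis of joint_top, either way round below 0.25 rad and linear speed of each of clamp_1, clamp_2, clamp_3 below 0.02 m/s and x of clamp_2 in the frame of bin_floor between -0.092 and 0.092 m and y of clamp_2 in the frame of bin_floor between -0.077 and 0.077 m and height (world z) of each of clamp_2, clamp_3 below 0.065 m and x of clamp_3 in the frame of bin_floor between -0.092 and 0.092 m and y of clamp_3 in the frame of bin_floor between -0.077 and 0.077 m) or (y of clamp_2 in the frame of joint_top between -0.03 and 0.03 m and x of clamp_2 in the frame of joint_top between -0.008 and 0.008 m and z of clamp_2 in the frame of joint_top below 0.013 m and angle between clamp_2's own z axis and vertical below 0.25 rad and angle between the y axis of clamp_2 and the y axis of joint_top, either way round below 0.25 rad and linear speed of each of clamp_2, clamp_1, clamp_3 below 0.02 m/s and x of clamp_1 in the frame of bin_floor between -0.092 and 0.092 m and y of clamp_1 in the frame of bin_floor between -0.077 and 0.077 m and height (world z) of each of clamp_1, clamp_3 below 0.065 m and x of clamp_3 in the frame of bin_floor between -0.092 and 0.092 m and y of clamp_3 in the frame of bin_floor between -0.077 and 0.077 m) or (y of clamp_3 in the frame of joint_top between -0.03 and 0.03 m and x of clamp_3 in the frame of joint_top between -0.008 and 0.008 m and z of clamp_3 in the frame of joint_top below 0.013 m and angle between clamp_3's own z axis and vertical below 0.25 rad and angle between the y axis of clamp_3 and the y axis of joint_top, either way round below 0.25 rad and linear speed of each of clamp_3, clamp_1, clamp_2 below 0.02 m/s and x of clamp_1 in the frame of bin_floor between -0.092 and 0.092 m and y of clamp_1 in the frame of bin_floor between -0.077 and 0.077 m and height (world z) of each of clamp_1, clamp_2 below 0.065 m and x of clamp_2 in the frame of bin_floor between -0.092 and 0.092 m and y of clamp_2 in the frame of bin_floor between -0.077 and 0.077 m))); the robot touches nothing.
It fails at once if a clamp that does not pull the joint shut is let go on the glued-up work (value of joint slat above 0.03 rad and ((contact force between clamp_1 and work above 1 N and contact force between the fingers and clamp_1 below 0.3 N) or (contact force between clamp_2 and work above 1 N and contact force between the fingers and clamp_2 below 0.3 N) or (contact force between clamp_3 and work above 1 N and contact force between the fingers and clamp_3 below 0.3 N))).
It fails at once if a clamp's grips are squeezed so hard that they crack (about 30 N on a finger) (contact force between the fingers and clamp_1 above 60 N or contact force between the fingers and clamp_2 above 60 N or contact force between the fingers and clamp_3 above 60 N).
It fails at once if the glued-up work is pushed hard, with more than 50 N by a clamp (25 N of it its own grip) or 10 N by the robot itself (contact force between any of clamp_1, clamp_2, clamp_3 and work above 50 N or contact force between any of the arm, the fingers and work above 10 N).
It fails at once if a bystander is moved by more than 30 mm or knocked over (distance of any of glue_bottle, spool_natural, spool_rust from where it was at the start of the episode above 0.03 m or angle between any of glue_bottle, spool_natural, spool_rust's own z axis and vertical above 0.5 rad).
It also fails if it takes over 70 s, if anything falls off the work surface, if the arm or the gripper's body presses on something with over 40 N, if the wrist force passes 120 N, or if a joint passes its speed limit or range.

ROBOT

A 6-joint arm with a two-finger parallel gripper is mounted at the origin on a cart in front of the work surface, level with it; the furniture and walls round the work are solid. World frame = base frame: x ahead of the robot, y to its left, z up, the work surface at z = 0. Lengths are in m, angles in rad, forces in N, time in s.
With the tool pointing down it reaches from about 0.425 to 1.125 m from the base axis. Payload 14.9 kg.
Tool frame: the origin (TCP) lies between the finger pads; the fingertips stand 14 mm ahead of it and the grasp point (between the pads) lies 5 mm behind it; z points along the fingers, y is the line along which they close (so a half turn about z gives the same grasp; the last joint's range is limited). The gripper opens to 91 mm and grips with 3 to 60 N. Pads are 32 mm wide; open, the fingers measure 118 mm over their backs; the gripper's body (76 mm by 178 mm) begins 60 mm behind the grasp point.
Start: joints at [-0.033, 0.379, 1.734, -0, 1.028, -0.033], TCP at [0.7, -0, 0.228] pointing down, gripper open.
Joint ranges: [-2.77, 2.77], [-0.74, 2.19], [0, 2.66], [-1.06, 4.2], [0.31, 2.87], [-3.08, 3.08]. Speed limits (rad/s): [1.89, 1.89, 2.39, 3.14, 3.14, 3.14].

INTERFACE

Orientations are given as a unit quaternion [x, y, z, w].
In Python, from rig import move_pose, move_linear, movej, command_gripper, pause, inverse_kinematics, read_camera, get_calibration, Unreachable, close_job, read_clock, read_qpos, read_dq, read_joint_torque, read_eef_pos, read_ee_rot, read_wrist_force, read_wrist_torque, read_opening, read_grip_force gives the robot as it stands. Calls block until the motion is done:
- move_pose(position, orientation): joint-space move of the TCP to a pose.
- move_linear(position, rotation=None, feed=0.15): straight line of the TCP; rotation=None keeps the orientation; feed is the mean speed in m/s.
- movej(angles): joint-space move.
- command_gripper(opening): finger opening in m; the grip force is fixed at half the most; returns when the fingers have stopped.
- pause(seconds).
- inverse_kinematics(position, orientation): joint angles nearest the present ones, or None.
- read_camera(name): name is "scene" or "side" or "wrist"; returns (picture, depth): 480x640x3 uint8, red, green, blue; 480x640 float32, m along the optical axis (not along the pixel's ray), 0 where there is no reading.
- get_calibration(name): a dict with "fx", "fy", "cx", "cy" (pixels), "T" (4x4, takes a point from camera to world coordinates). Camera axes: x right, y up, looking along -z (the intrinsics and any distortion apply to the point x, -y, -z); pixel columns grow to the right and rows downward; lengths in m; the calibration is good to about 2 mm. A picture is of the moment at which its call begins: read the wrist's pose just before it. get_calibration takes no time and is no camera call; for the wrist camera it gives the pose at the moment of the call.
A pose or a line that the arm cannot do raises Unreachable and nothing moves.
- close_job(): hands the job in; it is judged then, once.
Readings, each from a call of its own:
- read_clock(): time.
- read_qpos(): joint angles.
- read_dq(): joint speeds.
- read_joint_torque(): joint torques, N m.
- read_eef_pos(): TCP position.
- read_ee_rot(): TCP orientation.
- read_wrist_force(): force on the tool from outside, world axes, zero at the start.
- read_wrist_torque(): the same for the moment, N m.
- read_opening(): finger opening in m.
- read_grip_force(): force on a finger pad.
Only numpy, scipy, OpenCV 4.12 (cv2) and the standard library are available. Lean on these libraries where they do the work, as an engineer would, in place of code of your own. Each camera call takes 0.05 s, during which the arm holds its last target. There are 200 camera calls.

## Working session

There is one attempt and no reset: what is moved stays moved. The work goes in short steps, each a Python script; the robot and the scene stay as the last script left them, time stands still between calls to the robot, and variables do not carry over. Pictures are saved under pics/ and viewed, at most 10 in all, crops included, and the job is handed in when it is done.

```bash
ls; mkdir -p pics; python3 - <<'E'
from rig import *
import cv2,numpy as np
for n in("scene","side"):
    p,d=read_camera(n);cv2.imwrite(f"pics/{n}0.png",p[...,::-1]);np.savez(f"{n}0.npz",p=p,d=d)
    c=get_calibration(n);print(n,{k:(np.round(v,3) if k=="T" else v) for k,v in c.items()})
print(read_ee_rot(),read_opening(),read_grip_force(),read_clock())
E
```

```text
pics
scene {'fx': 499.3497511086213, 'fy': 499.3497511086213, 'cx': 319.04704133793786, 'cy': 240.14702594765183, 'T': array([[ 0.91 ,  0.23 , -0.345,  0.295],
       [-0.414,  0.544, -0.73 , -0.636],
       [ 0.02 ,  0.807,  0.59 ,  0.649],
       [ 0.   ,  0.   ,  0.   ,  1.   ]])}
side {'fx': 578.359378626115, 'fy': 578.359378626115, 'cx': 307.6526940003829, 'cy': 236.60900970423214, 'T': array([[ 0.883,  0.273, -0.382,  0.058],
       [-0.469,  0.485, -0.738, -1.058],
       [-0.016,  0.831,  0.556,  0.911],
       [ 0.   ,  0.   ,  0.   ,  1.   ]])}
[ 7.07129586e-01  7.07083815e-01 -3.34064033e-04 -3.39613475e-04] 0.09115166344362585 0.0 0.1
```

View pics/scene0.png

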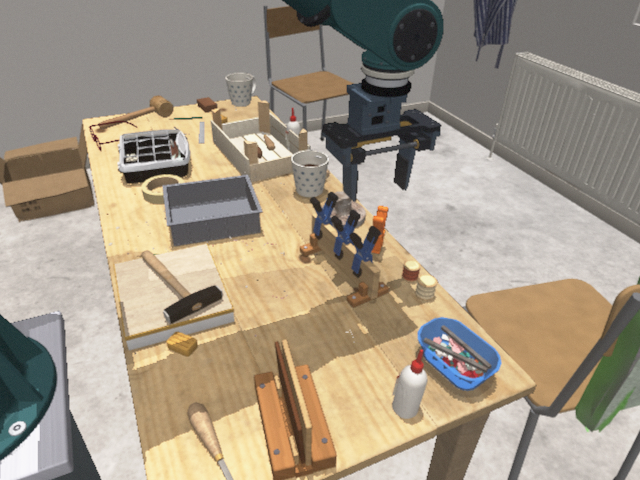

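View pics/side0.png

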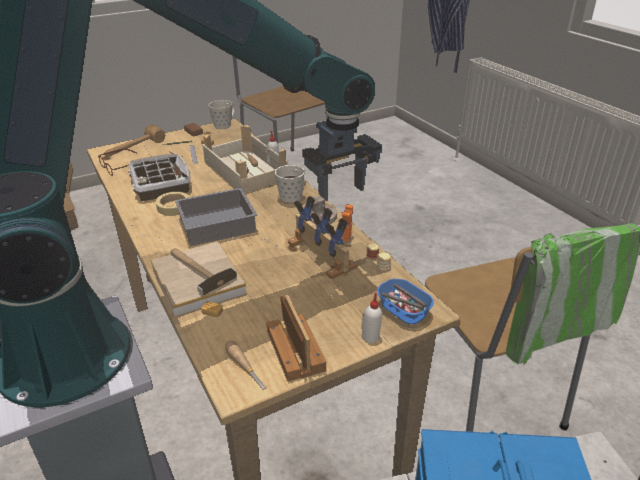

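```bash
cat > h.py <<'E'
from rig import *
import cv2,numpy as np
def cloud(n,d):
    c=get_calibration(n);v,u=np.mgrid[0:480,0:640]
    P=np.stack([(u-c["cx"])/c["fx"]*d,-(v-c["cy"])/c["fy"]*d,-d],-1)
    return P@c["T"][:3,:3].T+c["T"][:3,3]
def rect(P):  # min-area rect in mm -> m
    (a,b),s,t=cv2.minAreaRect((P[:,:2]*1000).astype(np.float32));return np.round([a,b,*s,t],1)
E
python3 - <<'E'
from h import *
img=np.zeros((600,800,3),np.uint8)  # x 0.3..1.1 along up? u: y from .5..-.55, v: x
for n in("scene","side"):
    z=np.load(n+"0.npz");p,d=z["p"],z["d"];P=cloud(n,d);ok=(d>0)
    x,y,h=P[...,0],P[...,1],P[...,2]
    hsv=cv2.cvtColor(p,cv2.COLOR_RGB2HSV);H,S,V=hsv[...,0],hsv[...,1],hsv[...,2]
    win=ok&(x>.3)&(x<1.1)&(y>-.6)&(y<.5)
    if n=="scene":
        for i in np.argsort(h[win]):
            X=P[win][i];u=int((.45-X[1])/.00135);v=int((1.05-X[0])/.00135)
            if 0<=u<799 and 0<=v<599 and X[2]<.25: img[v:v+2,u:u+2]=p[win][i][::-1]
    print(n,"table z",np.median(h[win&(abs(h)<.02)]))
    def box(r0,r1,c0,c1):
        m=np.zeros_like(ok);m[r0:r1,c0:c1]=1;return m&ok
    b=(H>100)&(H<130)&(S>120)&win&(h>.05)&(h<.16)
    if n=="scene": b&=box(180,290,300,390)
    else: b&=box(180,270,285,350)
    k,l,st,ce=cv2.connectedComponentsWithStats(b.astype(np.uint8))
    for j in range(1,k):
        if st[j,4]>30:
            Q=P[l==j];print("blue",st[j],np.round(np.median(Q,0),3),np.round(Q.min(0),3),np.round(Q.max(0),3))
    w=(h>.088)&(h<.104)&(box(335,470,270,320) if n=="scene" else box(290,380,275,330))
    print("slat top",w.sum(),rect(P[w]),np.median(h[w]))
    w=(h>.01)&(h<.035)&(box(365,480,250,340) if n=="scene" else box(300,380,262,330))
    print("block",w.sum(),rect(P[w]))
    w=(h>.055)&(h<.07)&(box(170,250,155,268) if n=="scene" else box(185,250,172,262))
    print("bin rim",w.sum(),rect(P[w]))
    w=(h>.072)&(h<.083)&(S>60)&(H<25)&(box(200,310,300,385) if n=="scene" else box(200,280,285,360))
    print("rack top",w.sum(),rect(P[w]))
cv2.imwrite("pics/top0.png",img)
E
```

```text
scene table z -0.00153431907468915
blue [323 204   8  12  42] [0.671 0.129 0.101] [0.661 0.118 0.094] [0.675 0.138 0.113]
blue [345 226   8  14  48] [0.679 0.048 0.099] [0.668 0.037 0.09 ] [0.684 0.06  0.114]
slat top 1138 [ 449.9 -232.3  151.2   18.8   80.7] 0.09802063495402508
block 4737 [ 449.7 -233.   161.    86.9   80.7]
bin rim 825 [482.  337.2 178.5 202.   83. ]
rack top 386 [683.7  46.  189.7 148.   65. ]
side table z 0.00019665949496583401
slat top 473 [ 448.6 -233.1  152.1   19.9   80.8] 0.0989070311757092
block 1692 [ 447.9 -231.9  164.4   87.6   80.2]
bin rim 557 [481.2 339.7 185.7 202.7  82.6]
rack top 223 [677.8  61.4 195.  152.3  55.2]
```

View pics/top0.png

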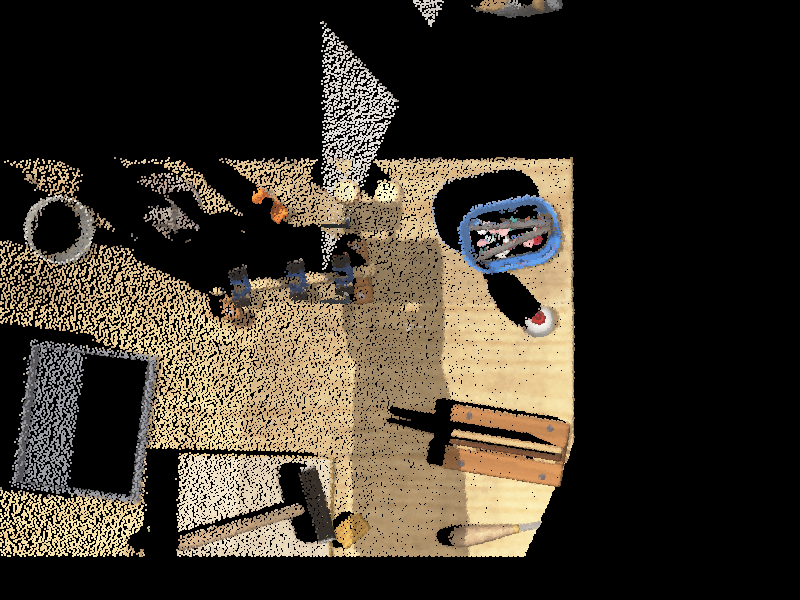

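```bash
cat >> h.py <<'E'
from scipy.spatial.transform import Rotation as R
def q(yaw): return (R.from_euler('z',yaw)*R.from_quat([.70710678,.70710678,0,0])).as_quat()
E
python3 - <<'E'
from h import *
T=get_calibration("wrist")["T"];print(np.round(T,3),read_eef_pos())
move_pose([.66,.05,.36],q(0))
T=get_calibration("wrist")["T"];p,d=read_camera("wrist");P=cloud("wrist",d)
np.savez("w1.npz",p=p,P=P,d=d);cv2.imwrite("pics/w1.png",p[...,::-1]);print(read_clock())
E
```

```text
[[ 1.    -0.001  0.001  0.7  ]
 [ 0.001  0.971  0.241  0.068]
 [-0.001 -0.241  0.971  0.384]
 [ 0.     0.     0.     1.   ]] [ 6.99678587e-01 -4.35897885e-05  2.27360238e-01]
0.7917
```

View pics/w1.png

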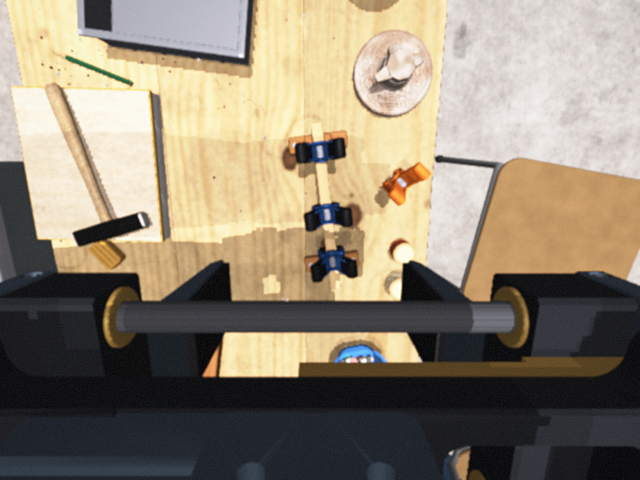

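```bash
python3 - <<'E'
from h import *
z=np.load("w1.npz");p,P,d=z["p"],z["P"],z["d"]
hsv=cv2.cvtColor(p,cv2.COLOR_RGB2HSV);H,S,V=hsv[...,0],hsv[...,1],hsv[...,2]
m=np.zeros(d.shape,bool);m[128:292,285:365]=1
h=P[...,2];m&=(d>0)
C=[]
for r0,r1 in((130,175),(192,238),(239,286)):
    w=m.copy();w[:r0]=0;w[r1:]=0
    g=w&(h>.12)&(h<.16)
    k,l,st,ce=cv2.connectedComponentsWithStats(g.astype(np.uint8))
    c=[]
    for j in range(1,k):
        if st[j,4]>60:
            Q=P[l==j];c.append((Q.min(0)+Q.max(0))/2);print(st[j],rect(Q),np.round([np.median(Q[:,2]),Q[:,2].max()],4))
    c=np.array(c);C.append(c.mean(0))
C=np.array(C);print(np.round(C,4))
v=C[0]-C[-1];print("rack yaw",np.degrees(np.arctan2(-v[0],v[1])))
w=m&(abs(h-.078)<.006)&(S>40)&(H<28);print("rack top",w.sum(),rect(P[w]),np.median(h[w]))
o=(H<12)&(S>180)&(V>150)&(P[...,0]>.7)&(P[...,1]>0);print("orange",P[o].min(0),P[o].max(0))
E
```

```text
[329 137  17  23 320] [682.8 133.3  17.1  22.7   6.2] [0.1347 0.1386]
[294 142  18  22 313] [644.3 128.6  17.   21.9   7.6] [0.1351 0.1382]
[336 207  17  20 287] [692.3  57.   17.   22.5   7.2] [0.1347 0.1387]
[303 210  17  22 282] [653.9  52.6  17.2  22.7   6.7] [0.1347 0.1383]
[342 258  16  21 269] [700.   -4.8  17.1  21.9   5.4] [0.1344 0.1388]
[310 260  16  23 264] [661.1  -9.4  16.6  22.    8.1] [0.1347 0.1381]
[[ 0.6636  0.131   0.1292]
 [ 0.673   0.055   0.1294]
 [ 0.6808 -0.0069  0.1293]]
rack yaw 7.092837306323372
rack top 1046 [673.1  54.3  13.9 213.3   7. ] 0.0766847883496995
orange [0.7500001  0.06727735 0.01573173] [0.79145669 0.11371546 0.09559356]
```

```bash
cat >> h.py <<'E'
YR=np.radians(7.0)
CL=[(.6636,.131),(.673,.055),(.6808,-.0069)]
def test(i):
    x,y=CL[i]
    command_gripper(.07)
    move_pose([x,y,.19],q(YR)); move_linear([x,y,.126],feed=.1)
    for o in(.058,.053,.049,.046):
        command_gripper(o);pause(.1);print(i,o,round(read_opening(),4),round(read_grip_force(),2),np.round(read_wrist_force(),1),round(read_clock(),2))
    return read_grip_force()
E
python3 - <<'E'
from h import *
test(0)
E
```

```text
0 0.058 0.058 0.0 [-0.  -0.3 -1.4] 3.39
0 0.053 0.0529 4.5 [-0.5  0.5  5.6] 3.8
0 0.049 0.0489 5.46 [ 0.4 -0.1  7.3] 4.19
0 0.046 0.0459 5.68 [-0.3 -0.1  9. ] 4.57
```

```bash
cat >> h.py <<'E'
YB=np.radians(-8);BC=np.array([.482,.336])
def lift():
    command_gripper(.040);pause(.1);print("held",read_opening(),read_grip_force())
    p=read_eef_pos();move_linear([p[0],p[1],.25],feed=.15);print("lifted",round(read_opening(),4),round(read_grip_force(),2),np.round(read_wrist_force(),1),read_clock())
def bin_(off):
    b=BC+off*np.array([np.cos(YB),np.sin(YB)])
    move_pose([*b,.25],q(YB));
    p,d=read_camera("scene");cv2.imwrite(f"pics/bin{off}.png",p[100:300,100:400,::-1])
    move_linear([*b,.107],feed=.2);command_gripper(.088);move_linear([*b,.25],feed=.25)
    p,d=read_camera("scene");cv2.imwrite(f"pics/bin{off}b.png",p[100:300,100:400,::-1]);print(read_clock())
E
python3 - <<'E'
from h import *
lift();bin_(.046)
a=[cv2.imread(f"pics/bin0.046{s}.png") for s in("","b")]
cv2.imwrite("pics/b1.png",np.hstack(a))
E
```

```text
held 0.0399830077111679 6.014319956302643
lifted 0.0397 3.96 [-0.3  0.1 -1.2] 5.9667
9.4667
```

View pics/b1.png

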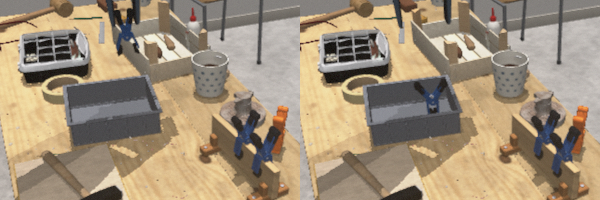

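```bash
python3 - <<'E'
from h import *
f=test(1)
if f<8: lift();bin_(-.046)
else:
    command_gripper(.072);p=read_eef_pos();move_linear([p[0],p[1],.2]);f=test(2)
    if f<8: lift();bin_(-.046)
E
```

```text
1 0.058 0.0578 0.0 [ 0.2 -0.5  0.4] 12.46
1 0.053 0.0529 4.85 [-1.1 -0.3  5.8] 12.87
1 0.049 0.0493 5.94 [0.5 1.2 8.7] 13.26
1 0.046 0.0462 6.36 [-0.3 -0.1  8.6] 13.63
held 0.04011418750172959 6.766239032149315
lifted 0.0402 4.47 [-0.  -0.2 -0.8] 15.0333
18.975
```

```bash
python3 - <<'E'
from h import *
move_pose([.45,-.22,.34],q(np.radians(-9.3)))
p,d=read_camera("wrist");P=cloud("wrist",d);np.savez("w2.npz",p=p,P=P,d=d)
s,_=read_camera("scene");print(read_clock())
a=cv2.resize(p[60:360,120:520,::-1],(400,300));b=cv2.resize(s[130:280,150:350,::-1],(400,300))
cv2.imwrite("pics/w2.png",np.hstack([a,b]))
h=P[...,2];x,y=P[...,0],P[...,1]
w=(d>0)&(h>.085)&(h<.11)&(abs(x-.45)<.06)&(abs(y+.233)<.1)
r=rect(P[w]);print(w.sum(),r,np.median(h[w]))
# profile across
t=np.radians(-9.3);ex=np.array([np.cos(t),np.sin(t)]);ey=np.array([-ex[1],ex[0]])
D=P[w][:,:2]-[.4495,-.2325];U=D@ex;L=D@ey;print("len",L.min(),L.max())
hsv=cv2.cvtColor(p,cv2.COLOR_RGB2HSV)[w]
for k in range(-14,16):
    s=(abs(U*1000-k)<.5)&(abs(L)<.04)
    if s.sum()>3: print(k,s.sum(),np.median(hsv[s],0),np.round(np.median(P[w][s][:,2]),4))
E
```

```text
21.125
1467 [ 449.8 -228.8  149.    17.6   81.1] 0.09934387252135224
len -0.07081174444363457 0.07821731042388226
-9 30 [ 13.  141.  103.5] 0.0987
-8 35 [ 11. 160. 139.] 0.099
-7 65 [ 10. 158.  90.] 0.0993
-6 65 [  9. 159.  89.] 0.0993
-5 66 [  9.  159.5  81. ] 0.0996
-4 64 [  9.  159.5  62.5] 0.0983
1 64 [ 15.  125.  115.5] 0.0979
2 65 [ 16. 118. 178.] 0.0996
3 31 [ 19. 101. 245.] 0.1001
4 35 [ 16. 117. 193.] 0.1001
5 65 [ 17. 111. 211.] 0.0998
6 64 [ 17.  113.  209.5] 0.1
7 65 [ 17. 113. 199.] 0.0998
8 51 [ 16. 116. 227.] 0.0994
9 14 [ 15. 124. 172.] 0.099
```

View pics/w2.png

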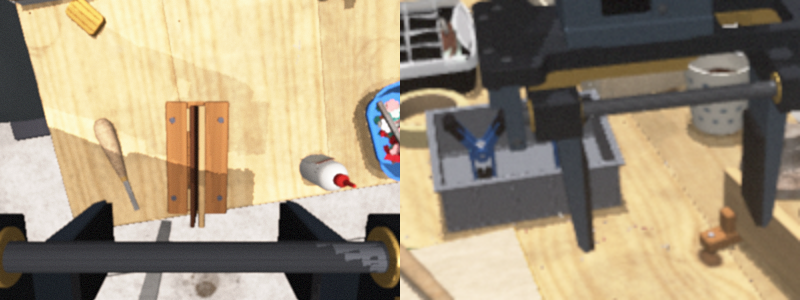

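```bash
cat >> h.py <<'E'
YJ=np.radians(-9.3);EX=np.array([np.cos(YJ),np.sin(YJ)]);EY=np.array([-EX[1],EX[0]])
J=np.array([.4495,-.2325])+.0016*EX+.001*EY
E
python3 - <<'E'
from h import *
f=test(2)
if f>9 and f<25:
    command_gripper(.040);pause(.1);print(read_grip_force())
    lift()
    g=J-.0022*EX
    move_pose([*g,.25],q(YJ));pause(.2)
    p,d=read_camera("scene");P=cloud("scene",d);np.savez("s3.npz",p=p,P=P,d=d)
    print(read_eef_pos(),read_opening(),read_grip_force(),read_clock())
    c=get_calibration("scene");X=np.linalg.inv(c["T"])@np.r_[g,.2,1];u=int(c["cx"]-c["fx"]*X[0]/X[2]);v=int(c["cy"]+c["fy"]*X[1]/X[2]);print(u,v)
    u0,v0=max(0,u-80),max(0,v-80);cv2.imwrite("pics/s3.png",cv2.resize(p[v0:v0+200,u0:u0+160,::-1],None,fx=3,fy=3))
    w=(d>0);D=(P[...,:2]-g);U=D@EX;L=D@EY;h=P[...,2]
    for a in np.arange(.155,.25,.006):
        s=w&(abs(U)<.04)&(abs(L)<.03)&(h>a)&(h<a+.006)
        if s.sum()>2: print(round(a,3),s.sum(),np.round(np.sort(U[s])[::max(1,s.sum()//14)]*1000,0))
E
```

```text
2 0.058 0.0582 0.0 [-0.2  0.1 -0. ] 24.22
2 0.053 0.0531 11.91 [-0.6 -0.7  4.6] 24.62
2 0.049 0.0494 15.16 [-3.4 -0.2 14.4] 25.02
2 0.046 0.0465 16.87 [-4.1  0.7 19.9] 25.39
18.897145986557007
held 0.039760626227274595 18.88917177915573
lifted 0.0404 13.67 [-0.2  1.3 -1.6] 27.1083
[ 0.44959461 -0.23105502  0.24991639] 0.04042995139512277 13.662756979465485 28.5917
289 327
0.161 18 [-24. -24. -23. -23. -23. -23. -21.  18.  19.  19.  20.  20.  21.  22.
  22.  22.  22.  22.]
0.167 53 [-24. -23. -22. -22. -21. -20. -19. -18. -17. -16.  12.  13.  14.  15.
  16.  18.  19.  21.]
0.173 56 [-24. -24. -20. -19. -18. -16. -14.  11.  12.  13.  15.  17.  19.  22.]
0.179 146 [-24. -23. -22. -22. -18. -15. -14.  11.  12.  13.  14.  15.  16.  18.
  22.]
0.185 52 [-23. -21. -21. -21. -21. -21. -20. -20. -20. -19. -19. -18.  16.  17.
  19.  19.  20.  20.]
0.191 55 [-20. -20. -19. -19. -19. -19. -18. -18. -18. -18. -17. -17. -16.  14.
  15.  16.  17.  18.  19.]
0.197 79 [-18. -17. -17. -16. -16. -16. -15. -13.  -4.  -2.   0.   2.   4.  11.
  14.  15.]
0.203 172 [-16. -15. -14. -13. -11. -10.  -9.  -8.  -6.  -2.   4.   7.  11.  13.
  14.]
0.209 74 [-13.  -7.  -6.  -5.  -4.  -2.  -1.  -0.   1.   2.   2.   3.   5.   6.
   7.]
0.215 79 [-9. -7. -6. -5. -3. -1.  0.  1.  1.  2.  3.  3.  4.  5.  7.  9.]
0.221 86 [-11.  -8.  -6.  -5.  -2.  -1.   2.   2.   4.   4.   5.   5.   6.   8.
  10.]
0.227 81 [-12. -11.  -9.  -8.  -6.  -5.  -3.  -2.   3.   4.   4.   5.   6.   6.
   8.  11.  12.]
0.233 115 [-27. -23. -15. -12.  -8.  -6.   4.   5.   5.   7.   9.  13.  21.  23.
  26.]
0.239 158 [-29. -27. -22. -14. -11.  -7.   5.   6.   6.   8.  12.  20.  21.  24.
  29.]
0.245 171 [-30. -28. -24. -21. -15. -12.  -7.   7.   8.  11.  13.  20.  22.  25.
  30.]
```

View pics/s3.png

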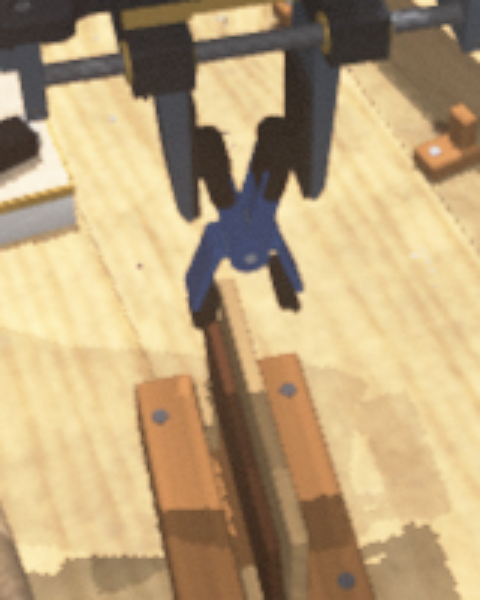

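```bash
python3 - <<'E'
from h import *
g=J-.0010*EX
b=read_wrist_force()
move_linear([*g,.215],feed=.1)
for z in np.r_[np.arange(.205,.155,-.01),np.arange(.155,.1455,-.0015)]:
    move_linear([*g,z],feed=.05);f=read_wrist_force()-b
    print(round(z,4),np.round(f,1),round(read_grip_force(),1))
    if np.linalg.norm(f[:2])>6 or f[2]>7: break
p,d=read_camera("scene");cv2.imwrite("pics/s4.png",cv2.resize(p[260:460,210:370,::-1],None,fx=3,fy=3));print(read_eef_pos(),read_clock())
E
```

```text
0.205 [-0.1 -0.2  1. ] 13.7
0.195 [-0.5 -0.9  0.4] 13.7
0.185 [ 0.1 -1.7 -0. ] 13.7
0.175 [-1.2 -0.8  0.1] 13.7
0.165 [-0.6 -1.6 -0.3] 13.7
0.155 [ 0.4 -1.1 -0.3] 13.7
0.1535 [-0.4 -1.2  0. ] 13.7
0.152 [-0.3 -1.3  0.1] 13.7
0.1505 [-2.  -0.3  8.8] 15.2
[ 0.45056037 -0.2318297   0.15094674] 31.9917
```

View pics/s4.png

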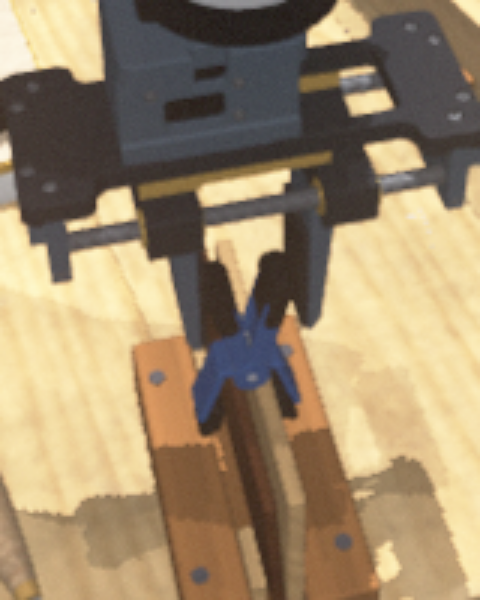

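```bash
python3 - <<'E'
from h import *
b=read_wrist_force()
for o in(.044,.048,.051,.054):
    command_gripper(o);pause(.1);print(o,round(read_grip_force(),1),np.round(read_wrist_force(),1))
command_gripper(.075);pause(.3)
p=read_eef_pos();move_linear([p[0],p[1],.27],feed=.15)
move_pose([.45,-.24,.36],q(YJ));pause(.2)
w,d=read_camera("wrist");P=cloud("wrist",d);s,_=read_camera("scene");print(read_clock())
cv2.imwrite("pics/w5.png",np.hstack([cv2.resize(w[100:340,160:480,::-1],(400,300)),cv2.resize(s[285:465,200:380,::-1],(400,400))[50:350]]))
D=P[...,:2]-J;U=D@EX;L=D@EY;h=P[...,2];m=(d>0)&(abs(U)<.045)&(abs(L)<.04)&(h>.13)
print("grips",m.sum(),U[m].min(),U[m].max(),L[m].min(),L[m].max(),h[m].max(),rect(P[m]))
m=(d>0)&(abs(U)<.02)&(L>.03)&(L<.07)&(h>.088)&(h<.11);print("slats",U[m].min(),U[m].max())
s=s[130:280,150:350,::-1];cv2.imwrite("pics/bin5.png",cv2.resize(s,(600,450)))
E
```

```text
0.044 12.4 [-0.2 -0.7 -0.6]
0.048 10.2 [ 2.8 -0.5 -2.3]
0.051 6.4 [ 2.7 -0.5 -1.7]
0.054 4.9 [ 1.8 -0.2 -2.5]
36.0417
grips 72954 -0.04499995472155085 0.04499977331814702 -0.03978797254414226 0.03198592203784011 0.47506094455893677 [ 450.6 -235.6   71.8   90.    80.7]
slats -0.005752412723173665 0.007515187248104103
```

View pics/w5.png

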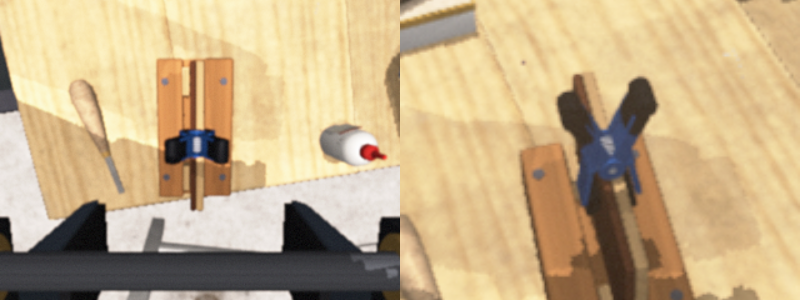

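View pics/bin5.png

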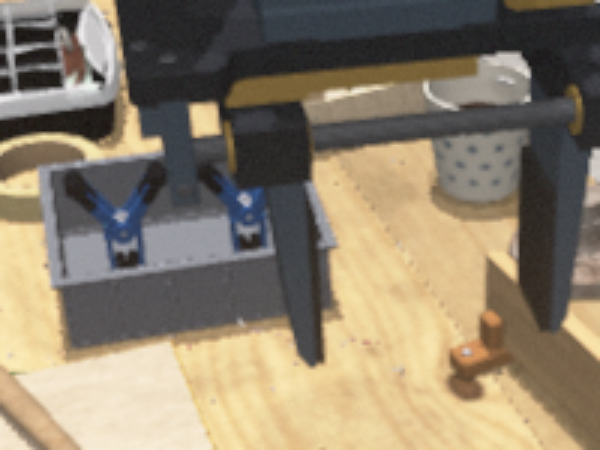

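```bash
python3 - <<'E'
from h import *
w,d=read_camera("wrist");P=cloud("wrist",d)
D=P[...,:2]-J;U=D@EX;L=D@EY;h=P[...,2]
m=(d>0)&(abs(U)<.045)&(abs(L)<.04)&(h>.14)&(h<.2)
for s in(m&(U<0),m&(U>0)): print(s.sum(),rect(P[s]),np.round([np.median(h[s]),h[s].max(),U[s].min(),U[s].max(),L[s].mean()],4))
m=(d>0)&(abs(U)<.02)&(L>.03)&(L<.07)&(h>.088)&(h<.11);print("slat top",np.median(h[m]))
E
```

```text
366 [ 433.1 -228.9   22.    18.2   80.2] [ 0.1591  0.1628 -0.0276 -0.0093  0.0004]
368 [ 469.7 -234.8   21.9   18.    81.1] [0.1591 0.164  0.0096 0.0277 0.0006]
slat top 0.09974999889537997
```

```bash
python3 -c "
from rig import *
print(close_job(),read_clock())"
```

```text
the job is handed in; nothing more can be done
the job is handed in; nothing more can be done
```

I've handed the job in: clamp C (nearest the spools) was the firm one and now holds the slats shut, its pin about 10 mm above their top by camera estimate (8 mm is fully down, 13 mm the limit), and both slack clamps are in the scrap bin; the verdict wasn't shown.

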